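# Load a probe card into a slide-out rack tray

## Task

Pull the rack tray out by its handle until its slides lock, and lay the probe card flat on the tray between the two ribs, lengthwise along the tray's travel; set it down, do not drop it. Then press the release key, push the tray fully home with the card still in its place, and leave the tape roll, swab tub and dropper bottle where they stand.

Things in the scene. Friction and masses are not known exactly. Their poses are not given: they have to be found in the camera images.
- rack: Grey bench rack, fixed, 184 wide, 165 deep, 195 high. Origin on the table under the middle of its front opening; +x points into the rack (the tray comes out along -x), +z up. Its top unit overhangs the front by 40 mm, underside 150 mm above the table: an upright gripper cannot reach the handle of the closed tray; tilt the tool about 40 degrees, fingers pointing down and into the rack.
- tray (a joint): Travel of the tray out of the rack, m: 0 = home, 0.155 = slides lock, 0.161 = end stop; starts at 0 to 0.012. Friction about 1.5 N; from 0.12 to 0.155 the latch dips the key and adds about 2 N, then the key springs up and the tray cannot go back until the key is pressed.
- handle (a point): Middle of the upright bar of the tray's bow handle; axes parallel to the rack's. Bar 14 mm wide (y), 12 thick (x), 54 high, its middle 51 mm above the table, 40 mm before the front panel's face and 40 mm to the -y side of the tray's middle. Pinch it across y.
- tray_bed (a point): Where the card's underside centre belongs: on the tray's floor, 26 mm above the table; axes parallel to the rack's. Floor 146 mm wide inside; two ribs across it, 7 mm high, 92 mm apart, lie 46 mm before and behind this point (x). Side walls 16 mm high. Front panel's inner face 58 mm before this point, its top 79 mm above the table. Tray locked out: 53 mm before the overhang.
- release (a joint): How far the release key is pressed down, m: 0 = up, 0.009 = fully down. Spring 1.5 N at rest, 4 N fully down. The latch is free when pressed beyond 0.006; hold it down while the tray starts inward. From tray travel 0.145 to 0.12 the latch itself holds the key down, then it springs up.
- release_tread (a point): Middle of the top of the release key's tread; axes parallel to the rack's. L-shaped black key before the front panel, 40 mm to the +y side of the tray's middle: level tread 32 mm wide (y), 28 deep (x), 44 mm above the table, pressed straight down; at its inner end, 14 mm past this point in +x, a plate stands 25 mm above the tread, for pushing the tray in.
- probe_card: Green probe card, 52 x 78 mm (x, y), card body 8 mm thick with parts up to 11 mm, 60 g, lying flat. Origin at the centre of its underside; y is its long axis. Grip it across the 52 mm (x). Either way round will do.
- kapton_roll: Clear tape roll, 74 mm across, 19 mm high; bystander.
- swab_tub: Clear tub with swabs, 60 mm wide, 86 mm high; bystander.
- drop_bottle: Brown dropper bottle, 36 mm wide, 79 mm high; bystander.

How it is judged:
By the outcome, as a careful person would: the job done as asked, in the order asked, and still so for the second after the job is handed in, with the robot touching nothing.
It also fails if it takes over 66 s, if anything falls off the work surface, if the arm or the gripper's body presses on something with over 40 N, if the wrist force passes 120 N, or if a joint passes its speed limit or range.

## Robot

A 7-joint arm with a two-finger parallel gripper is mounted at the origin on the work surface; the furniture and walls round the work are solid. World frame = base frame: x ahead of the robot, y to its left, z up, the work surface at z = 0. Lengths are in mm, angles in rad, forces in N, time in s.
With the tool pointing down it reaches from about 400 to 875 mm from the base axis. Payload 6.5 kg.
Tool frame: the origin (TCP) lies midway between the tips of the shut fingers; the grasp point (between the pads) lies 19 mm behind it (arm.tcp_to_grasp is the distance from the TCP to the grasp point, in mm); z points along the fingers, y is the line along which they close (so a half turn about z gives the same grasp; the last joint's range is limited). The gripper opens to 85 mm and grips with 20 to 120 N. Pads are 22 mm wide; open, the fingers measure 114 mm over their backs; the gripper's body (76 mm by 85 mm) begins 54 mm behind the grasp point. The pads swing forward as they close: fully open they stand 13 mm farther back than shut.
Start: joints at [-1.306, 0.536, -0.004, 1.538, 0.003, 1.067, -0.071], TCP at [211.115, 614.753, 231.29] pointing down, gripper open.
Joint ranges: [-2.7, 2.7], [-0.37, 2.16], [-1.27, 1.26], [0.24, 2.4], [-1.31, 4.45], [0.19, 1.91], [-2.76, 2.76]. Speed limits (rad/s): [2.39, 2.39, 3.14, 3.14, 3.14, 3.14, 3.14].

## Interface

Orientations are given as a unit quaternion [x, y, z, w].
In Python, from plant import arm, eyes, finder gives the robot as it stands.
- The arm moves only by the tool drive_tool, never from a script. Its argument "commands" is a list of rows, each a list of 7 numbers: the turn, a rotation vector about the tool's x, y, z in degrees, then the shift along the tool's x, y, z in cm, then the closure in counts, from 0 (fully open) to 255 (shut). A call has 1 to 12 rows; each row shifts and turns the commanded pose from where the row before left it, along the tool's axes as they then stand; what a row does not reach is not made up. A row lasts 1/8 s, in which the tool goes at most 62.5 mm and 10.7 degrees, less where a joint would pass 70% of its speed; a pose out of reach is approached as far as the arm can. A call with a gripper value outside its range is refused whole. The fingers move at their own pace and stop on an object; "grip_force" is the grip in N (left out, the last holds). Time passes only in rows, so rows that do not move let the fingers close. It gives the time, the measured TCP pose, the force, the opening and the grip force at its end, in the units of the state.
- arm.read_state(): the state, without advancing time (a new reading comes with each control period).
- eyes.read_camera(name): name is "scene" or "top" or "wrist"; returns a dict with "pixels" (420x560x3 uint8, blue, green, red), "camera_matrix" (3x3 intrinsics, pixels), "camera_from_world" (4x4, takes a point from world to camera coordinates). Camera axes: x right, y down, z forward; pixel columns grow to the right and rows downward; lengths in mm; the calibration is good to about 2 mm. A picture is of the moment at which its call begins. There is no depth.
- arm.finish_job(): hands the job in; it is judged then, once.
Trained networks look in a picture, given as the dict that the camera call returned (one of the last four; its "shot" number tells which), for a name from the list of things; names that differ only in an ending like _2 or _b are one class to them, and where a whole thing is asked for, a point or a joint stands for the part that bears it (a point fixed in the world has none). Each returns a list of dicts, best first, with "conf" (0 to 1); they miss things now and then, are a little off and sometimes report something else, mostly with a low value. They report only what shows in the picture. A call takes as long as a camera call.
- finder.find_in(query, picture): "point" ([column, row] as shares, 0 to 1, of the picture: columns of its width, rows of its height, amid what is visible of it).
- finder.outline_of(query, picture): "pixels" (420x560 bool, what is visible of it) and "point" ([column, row] as shares, 0 to 1, of the picture: columns of its width, rows of its height, amid what is visible of it).
The state is a dict: "time": time; "joints": joint angles; "dq": joint speeds; "tau": joint torques, N m; "tool_pos": TCP position; "tool_rot": TCP orientation; "force": force on the tool from outside, world axes, zero at the start; "moment": the same for the moment, N m; "opening": opening from 0.0 (shut) to 1.0 (fully open); "grip_force": force on a finger pad.
Only numpy, scipy, OpenCV 4.12 (cv2) and the standard library are available. Lean on these libraries where they do the work, as an engineer would, in place of code of your own. Each camera call takes 0.05 s, during which the arm holds its last target. There are 200 camera calls.

## Working session

There is one attempt and no reset: what is moved stays moved. The work goes in short steps, Python scripts to look and compute and a tool call to move; the robot and the scene stay as the last step left them, time stands still between calls to the robot, and variables do not carry over. Pictures are saved under pics/ and viewed, at most 10 in all, crops included, and the job is handed in when it is done.

Besides the shell and the picture viewer there is one more tool, called after ">>>" as name([rows], argument=value, ...), one row to a line, values as JSON. drive_tool: Moves the arm, as the interface text tells. Its arguments: {"type":"object","properties":{"commands":{"type":"array","items":{"type":"array","items":{"type":"number"}}},"grip_force":{"type":"number"}},"required":["commands"]}

```bash
mkdir -p pics; ls; cat > h.py <<'E'
import numpy as np, cv2
from scipy.spatial.transform import Rotation as R
from plant import arm, eyes, finder
def ray(p,uv):
    K=p["camera_matrix"];T=np.array(p["camera_from_world"]);Rm=T[:3,:3];c=-Rm.T@T[:3,3]
    d=Rm.T@np.linalg.inv(K)@np.array([uv[0],uv[1],1.0]);return c,d
def at_z(p,uv,z):
    c,d=ray(p,uv);return c+d*(z-c[2])/d[2]
def proj(p,X):
    X=np.atleast_2d(X);T=np.array(p["camera_from_world"]);q=X@T[:3,:3].T+T[:3,3];q=q@np.array(p["camera_matrix"]).T
    return q[:,:2]/q[:,2:]
def tri(obs):
    A=np.zeros((3,3));b=np.zeros(3)
    for p,uv in obs:
        c,d=ray(p,uv);d/=np.linalg.norm(d);M=np.eye(3)-np.outer(d,d);A+=M;b+=M@c
    return np.linalg.solve(A,b)
E
python3 - <<'E'
from h import *
np.set_printoptions(precision=1,suppress=True)
s=arm.read_state();print(s["tool_pos"],s["tool_rot"],s["opening"])
for n in("scene","top"):
    p=eyes.read_camera(n);cv2.imwrite(f"pics/{n}0.png",p["pixels"])
    print(n,ray(p,(280,210)))
    for q in("rack","handle","release_tread","tray_bed","probe_card","kapton_roll","swab_tub","drop_bottle"):
        print(q,[(np.array(r["point"])*[560,420],round(r["conf"],2)) for r in finder.find_in(q,p)[:2]])
E
```

```text
pics
[210.9 614.1 230.4] [ 0.2  1.  -0.  -0. ] 1.002010244022633
scene (array([ 433.4, 1326.6,  868.9]), array([ 0. , -0.8, -0.6]))
rack []
handle []
release_tread []
tray_bed []
probe_card []
kapton_roll []
swab_tub []
drop_bottle []
top (array([-318.3, -121.4, 1153.2]), array([ 0.6,  0.1, -0.8]))
rack [(array([232.2, 148.4]), 0.66)]
handle [(array([232.9, 149.8]), 0.22)]
release_tread []
tray_bed []
probe_card [(array([376.5, 275.1]), 0.69)]
kapton_roll [(array([419.7, 274.4]), 0.96)]
swab_tub [(array([373.3, 274.5]), 0.22)]
drop_bottle []
```

View pics/scene0.png

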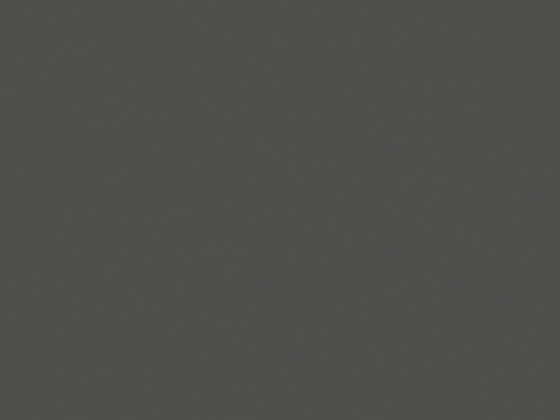

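View pics/top0.png

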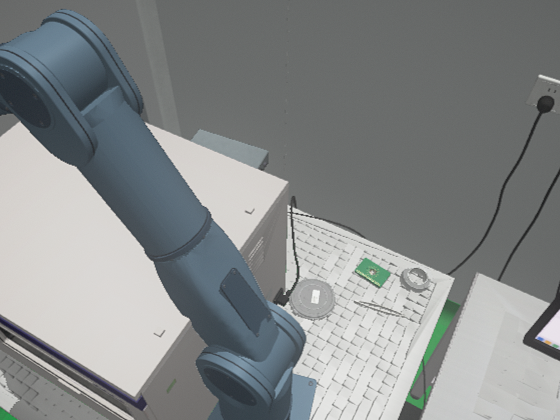

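The scene camera is blocked by a wall. The top camera shows the arm over a large cabinet, a rack edge at about (232,148), the card at (373,271) and the tape roll at (415,278). Next, the wrist camera.

```bash
python3 - <<'E'
from h import *
np.set_printoptions(precision=2,suppress=True)
p=eyes.read_camera("wrist");cv2.imwrite("pics/wrist0.png",p["pixels"])
s=arm.read_state();print(R.from_quat(s["tool_rot"]).as_matrix())
print(np.array(p["camera_from_world"]),p["camera_matrix"])
for q in("rack","handle","release_tread","tray_bed","probe_card","kapton_roll","swab_tub","drop_bottle"):
    print(q,[(np.array(r["point"])*[560,420],round(r["conf"],2)) for r in finder.find_in(q,p)[:2]])
t=eyes.read_camera("top")
for uv in((373,271),(415,278),(232,135),(267,160)): print(at_z(t,uv,10),at_z(t,uv,195))
E
```

```text
[[-0.95  0.32  0.  ]
 [ 0.32  0.95  0.  ]
 [-0.    0.   -1.  ]]
[[   0.33    0.95    0.   -649.25]
 [   0.9    -0.31    0.31  -40.42]
 [   0.3    -0.1    -0.95  380.58]
 [   0.      0.      0.      1.  ]] [[315.58   0.   278.41]
 [  0.   315.58 208.94]
 [  0.     0.     1.  ]]
rack []
handle []
release_tread []
tray_bed []
probe_card []
kapton_roll []
swab_tub []
drop_bottle []
[ 419.29 -190.36   10.  ] [ 299.94 -179.2   195.  ]
[ 425.67 -296.01   10.  ] [ 305.28 -267.75  195.  ]
[802.16 307.28  10.  ] [620.84 237.91 195.  ]
[725.99 172.77  10.  ] [557.   125.17 195.  ]
```

View pics/wrist0.png

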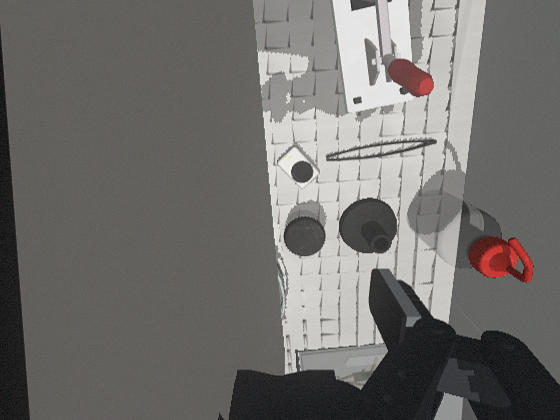

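```bash
python3 - <<'E'
from h import *
np.set_printoptions(precision=1,suppress=True)
t=eyes.read_camera("top");print(np.array(t["camera_from_world"]),t["camera_matrix"])
P=[[0,0,0],[211,614,231],[211,614,0],[300,0,0],[300,-300,0],[600,0,0],[0,-300,0],[300,300,0],[600,300,0],[600,0,200]]
print(np.c_[P,proj(t,P)])
for z in(0,200,300,400,500,600): print(z,at_z(t,(288,182),z),at_z(t,(140,398),z),at_z(t,(50,110),z))
s=eyes.read_camera("scene");print(np.array(s["camera_from_world"]))
w=eyes.read_camera("wrist")
for uv in((255,20),(285,300),(295,380),(485,20)): print(uv,at_z(w,uv,0),at_z(w,uv,200))
print(arm.read_state())
E
```

```text
[[   0.3   -1.     0.   -42.1]
 [  -0.8   -0.2   -0.6  453.4]
 [   0.6    0.2   -0.8 1112.9]
 [   0.     0.     0.     1. ]] [[520.9   0.  276.1]
 [  0.  520.9 205.3]
 [  0.    0.    1. ]]
[[   0.     0.     0.   256.3  417.5]
 [ 211.   614.   231.    13.   217.9]
 [ 211.   614.     0.    48.2  272.4]
 [ 300.     0.     0.   289.4  296.4]
 [ 300.  -300.     0.   411.1  324.6]
 [ 600.     0.     0.   314.3  205.1]
 [   0.  -300.     0.   397.3  455.7]
 [ 300.   300.     0.   176.   270.1]
 [ 600.   300.     0.   213.7  184.7]
 [ 600.     0.   200.   319.2  155.8]]
0 [665.2  92.6   0. ] [-24.4 257.1   0. ] [771.9 928.    0. ]
200 [494.6  55.5 200. ] [-75.4 191.5 200. ] [582.8 746.  200. ]
300 [409.4  36.9 300. ] [-100.9  158.6  300. ] [488.3 655.  300. ]
400 [324.1  18.4 400. ] [-126.3  125.8  400. ] [393.7 564.  400. ]
500 [238.8  -0.2 500. ] [-151.8   93.   500. ] [299.2 473.  500. ]
600 [153.5 -18.7 600. ] [-177.3   60.2  600. ] [204.7 382.  600. ]
[[  -1.    -0.    -0.   499.7]
 [  -0.     0.5   -0.8   19.3]
 [   0.    -0.8   -0.5 1566.1]
 [   0.     0.     0.     1. ]]
(255, 20) [ 47.3 644.5   0. ] [ 93.9 642.  200. ]
(285, 300) [379.9 565.5   0. ] [249.1 605.2 200. ]
(295, 380) [519.2 534.7   0. ] [314.  590.8 200. ]
(485, 20) [125.4 871.7   0. ] [130.4 748.  200. ]
{'time': 1.55, 'joints': array([-1.3,  0.5, -0. ,  1.5,  0. ,  1.1, -0.1]), 'dq': array([-0.,  0., -0., -0.,  0.,  0., -0.]), 'tau': array([ -0. , -58.3,   1. , -25.9,   0. ,   0. ,   0. ]), 'tool_pos': array([211.1, 614.7, 231.3]), 'tool_rot': array([ 0.2,  1. , -0. ,  0. ]), 'force': array([-0.5,  0. ,  1.1]), 'moment': array([ 0., -0., -0.]), 'grip_force': 0.0, 'opening': 0.9996766040756323}
```

```bash
python3 - <<'E'
from h import *
a=cv2.imread("pics/wrist0.png")
b=cv2.resize(a[200:,150:],None,fx=1.9,fy=1.9,interpolation=cv2.INTER_CUBIC)
b=(255*(b/255.)**.5).astype(np.uint8)
cv2.imwrite("pics/w0e.png",b);print(a[200,50],a[100,5],a[300,200],a[400,100],a[200,530])
w=eyes.read_camera("wrist");s=arm.read_state();T=np.array(w["camera_from_world"])
Rm=R.from_quat(s["tool_rot"]).as_matrix();np.set_printoptions(precision=2,suppress=True)
print(T[:3,:3]@Rm, T[:3,:3]@s["tool_pos"]+T[:3,3])
P=[s["tool_pos"]+Rm@np.array(q) for q in([0,0,0],[0,42,-13],[0,-42,-13],[0,42,-73],[0,-42,-73])];print(proj(w,P))
E
```

```text
[95 99 97] [48 42 44] [92 90 94] [92 95 99] [ 97 101  99]
[[-0.    1.   -0.  ]
 [-0.95 -0.   -0.31]
 [-0.31  0.    0.95]] [  0.99  31.42 161.44]
[[280.35 270.35]
 [369.42 283.95]
 [191.62 284.15]
 [425.92 394.68]
 [138.13 395.09]]
```

View pics/w0e.png

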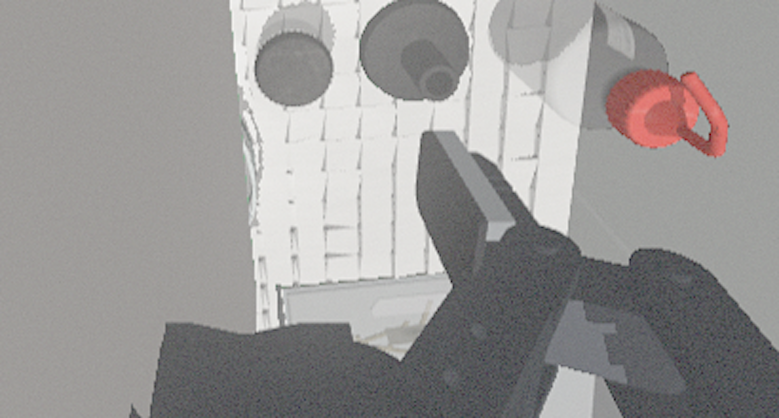

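The enhanced crop shows only the right finger, at about (390,300). A grey surface cuts off the left half, and clutter stands on a white bench. I'll raise the tool and look from higher up.

>>> drive_tool([
  [0,0,0,0,0,-3,0],
  [0,0,0,0,0,-5,0],
  [0,0,0,0,0,-5,0],
  [0,0,0,0,0,-5,0],
])

```text
time: 2.1
tool_pos: [211.1, 614.5, 413.1]
tool_rot: [0.165, 0.986, 0.0, 0.0]
force: [0.4, 0.1, -0.2]
opening: 1.003
grip_force: 0.0
```

```bash
python3 - <<'E'
from h import *
print(arm.read_state()["force"],arm.read_state()["tool_pos"])
p=eyes.read_camera("wrist");t=eyes.read_camera("top");s=eyes.read_camera("scene")
cv2.imwrite("pics/m1.png",np.vstack([np.hstack([cv2.resize(p["pixels"],(400,300)),cv2.resize(t["pixels"],(400,300))]),np.hstack([cv2.resize(s["pixels"],(400,300))]*2)]))
E
```

```text
[ 0.44722432  0.11308617 -0.19296248] [211.07169423 614.54261682 413.05314559]
```

View pics/m1.png

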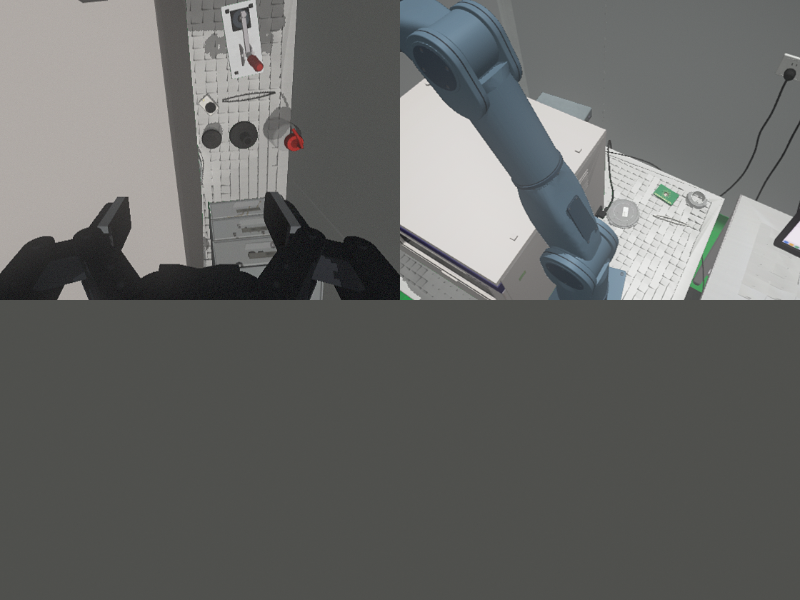

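The top view (right half) shows the rack top at about (165,108) and the card at (267,193). The wrist view shows the cabinet top on the left and a bench strip with clutter. There was no contact force on the way up. Next I'll move over toward the rack.

>>> drive_tool([
  [0,0,0,0,0,-5,0],
  [0,0,0,-2,-1,-4,0],
  [0,0,0,-4,-3,0,0],
  [0,0,0,-4.5,-3,0,0],
  [0,0,0,-4.5,-3,0,0],
  [0,0,0,-4.5,-3,0,0],
  [0,0,0,-4.5,-3,0,0],
  [0,0,0,-4,-3,0,0],
  [0,0,0,-2,-1.5,0,0],
])

```text
time: 3.38
tool_pos: [429.8, 320.2, 500.3]
tool_rot: [0.167, 0.986, -0.001, -0.0]
force: [0.4, 0.8, 0.6]
opening: 0.999
grip_force: 0.0
```

```bash
python3 - <<'E'
from h import *
np.set_printoptions(precision=2,suppress=True)
s=arm.read_state();print(s["force"],s["tool_pos"],s["joints"])
p=eyes.read_camera("wrist");cv2.imwrite("pics/m2.png",cv2.resize(p["pixels"],(800,600)))
for q in("rack","handle","release_tread","tray_bed","probe_card","kapton_roll","swab_tub","drop_bottle"):
    print(q,[(np.array(r["point"])*[560,420],round(r["conf"],2)) for r in finder.find_in(q,p)[:2]])
E
```

```text
[0.38 0.85 0.59] [429.84 320.19 500.28] [-0.88  0.17  0.18  1.42 -0.03  1.55  0.54]
rack [(array([250.99, 220.21]), 0.95), (array([378.28, 208.32]), 0.3)]
handle []
release_tread []
tray_bed []
probe_card [(array([ 53.09, 217.69]), 0.76)]
kapton_roll [(array([ 18.82, 240.28]), 0.55)]
swab_tub [(array([376.82, 208.91]), 0.93)]
drop_bottle [(array([361.2 , 169.09]), 0.63)]
```

View pics/m2.png

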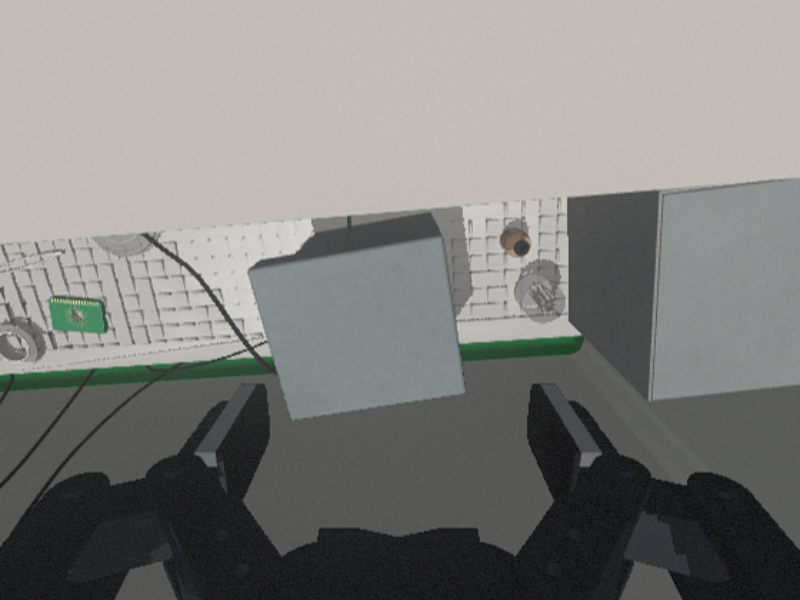

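```bash
python3 - <<'E'
from h import *
np.set_printoptions(precision=1,suppress=True)
p=eyes.read_camera("wrist")
m=finder.outline_of("rack",p)
k=np.array([560/800,420/600])
for r in m[:1]:
    mm=r["pixels"].astype(np.uint8);c,_=cv2.findContours(mm,0,2);c=max(c,key=cv2.contourArea);print(r["conf"],cv2.approxPolyDP(c,5,True)[:,0])
uv=[np.array(q)*k for q in((250,270),(443,238),(465,392),(292,418))]
P=[at_z(p,u,195) for u in uv];print(np.array(P),[np.linalg.norm(P[i]-P[(i+1)%4]) for i in range(4)])
for n,q,z in(("card",(77,314),8),("roll",(18,342),10),("tub",(541,295),45),("botl",(515,242),40),("cab",(0,245),430),("cab",(440,205),430),("cab",(800,178),430),("cabfloor",(568,195),0),("edge",(380,360),0),("edge2",(40,378),0)):
    print(n,at_z(p,np.array(q)*k,z))
K=[at_z(p,np.array(q)*k,8) for q in((52,296),(104,300),(104,333),(50,328))];print(np.array(K))
print(ray(p,(0,0))[0])
E
```

```text
0.77 [[300 151]
 [248 158]
 [242 165]
 [220 163]
 [203 179]
 [171 190]
 [201 294]
 [322 276]]
[[413.  168.2 195. ]
 [445.4 365.7 195. ]
 [620.8 337.8 195. ]
 [588.9 140.1 195. ]] [np.float64(200.15959430775004), np.float64(177.57452585724718), np.float64(200.2372380286938), np.float64(178.12241385020505)]
card [ 416.9 -181.8    8. ]
roll [ 427.4 -289.8   10. ]
tub [597.9 477.1  45. ]
botl [514.7 462.1  40. ]
cab [330.3 154.2 430. ]
cab [380.7 360.5 430. ]
cab [422.7 521.1 430. ]
cabfloor [484.9 556.1   0. ]
edge [639.6 221.9   0. ]
edge2 [ 493.8 -302.4    0. ]
[[ 380.1 -201.7    8. ]
 [ 410.5 -132.     8. ]
 [ 457.2 -159.3    8. ]
 [ 423.4 -232.6    8. ]]
[351.1 349.5 644.5]
```

The rack front faces -y, because its top measures about 205 deep along y and 184 wide along x. The tub stands at about (598,477), the bottle at (515,462) and the card at (417,-182). I'll write a small helper that works out the tool steps, then go to a pose that looks into the rack front.

```bash
cat >> h.py <<'E'
from scipy.spatial.transform import Slerp
def tool(yaw,tilt=0,h=(0,0)):   # tool x at heading yaw deg (tilted up), z down tilted towards heading
    c,s=np.cos(np.radians(yaw)),np.sin(np.radians(yaw));X=np.array([c,s,0]);Z=np.array([0,0,-1.])
    return R.from_matrix(np.c_[X,np.cross(Z,X),Z])*R.from_euler("y",tilt,degrees=True)
def plan(way,start=None):
    """way: list of (pos,R,nrows)"""
    s=arm.read_state();p=np.array(s["tool_pos"]);r=R.from_quat(s["tool_rot"])
    if start: p,r=np.array(start[0],float),start[1]
    for P,Q,n in way:
        P=np.array(P,float);sl=Slerp([0,1],R.concatenate([r,Q]));p0=p
        for i in range(1,n+1):
            p1=p0+(P-p0)*i/n;r1=sl(i/n)
            print(np.r_[(r.inv()*r1).as_rotvec(degrees=True),r.inv().apply(p1-p)/10].round(2).tolist())
            # carry the rounded pose exactly
            p,r=p1,r1
E
python3 - <<'E'
from h import *
plan([((478,0,420),tool(80.7),8),((478,0,220),tool(80.7,40),4)])
E
```

```text
[-0.0, -0.0, 10.05, -1.9, -3.63, 1.01]
[-0.0, -0.0, 10.05, -2.51, -3.24, 1.01]
[-0.0, -0.0, 10.05, -3.04, -2.75, 1.01]
[-0.0, -0.0, 10.05, -3.47, -2.18, 1.01]
[-0.0, -0.0, 10.05, -3.8, -1.54, 1.01]
[-0.0, -0.0, 10.05, -4.01, -0.86, 1.01]
[-0.0, -0.0, 10.05, -4.1, -0.14, 1.01]
[-0.0, -0.0, 10.05, -4.06, 0.57, 1.01]
[0.0, 10.0, 0.0, -0.0, -0.0, 5.0]
[0.0, 10.0, -0.0, -0.87, 0.0, 4.92]
[0.0, 10.0, -0.0, -1.71, 0.0, 4.7]
[0.0, 10.0, -0.0, -2.5, 0.0, 4.33]
```

>>> drive_tool([
  [0,0,10,-1.9,-3.6,1],
  [0,0,10,-2.5,-3.2,1],
])

```text
schema error: expected 7 numbers
```

>>> drive_tool([
  [0,0,10,-1.9,-3.6,1,0],
  [0,0,10,-2.5,-3.2,1,0],
  [0,0,10,-3,-2.8,1,0],
  [0,0,10,-3.5,-2.2,1,0],
  [0,0,10,-3.8,-1.5,1,0],
  [0,0,10,-4,-0.9,1,0],
  [0,0,10,-4.1,-0.1,1,0],
  [0,0,10,-4.1,0.6,1,0],
  [0,10,0,0,0,4,0],
  [0,10,0,-0.8,0,4,0],
  [0,10,0,-1.6,0,4.5,0],
  [0,10,0,-2.5,0,4.3,0],
])

```text
time: 5.42
tool_pos: [479.1, -0.6, 251.5]
tool_rot: [0.716, 0.615, 0.249, -0.215]
force: [1.1, 1.4, -1.0]
opening: 0.998
grip_force: 0.0
```

```bash
python3 - <<'E'
from h import *
np.set_printoptions(precision=2,suppress=True)
s=arm.read_state();print(s["force"],s["tool_pos"],s["joints"],R.from_quat(s["tool_rot"]).as_matrix())
p=eyes.read_camera("wrist");cv2.imwrite("pics/m3.png",cv2.resize(p["pixels"],(800,600)))
for q in("rack","handle","release_tread","tray_bed","probe_card","kapton_roll"):
    print(q,[(np.array(r["point"])*[560,420],round(r["conf"],2)) for r in finder.find_in(q,p)[:2]])
E
```

```text
[ 1.14  1.35 -0.99] [479.12  -0.59 251.46] [-0.12  0.39  0.57  2.02 -0.91  1.23  0.81] [[ 0.12  0.99  0.09]
 [ 0.77 -0.15  0.61]
 [ 0.62 -0.   -0.78]]
rack [(array([280.39,  81.4 ]), 0.67)]
handle [(array([278.82, 153.51]), 0.92)]
release_tread [(array([250.99, 170.18]), 0.84)]
tray_bed [(array([278.82, 154.9 ]), 0.96)]
probe_card []
kapton_roll []
```

View pics/m3.png

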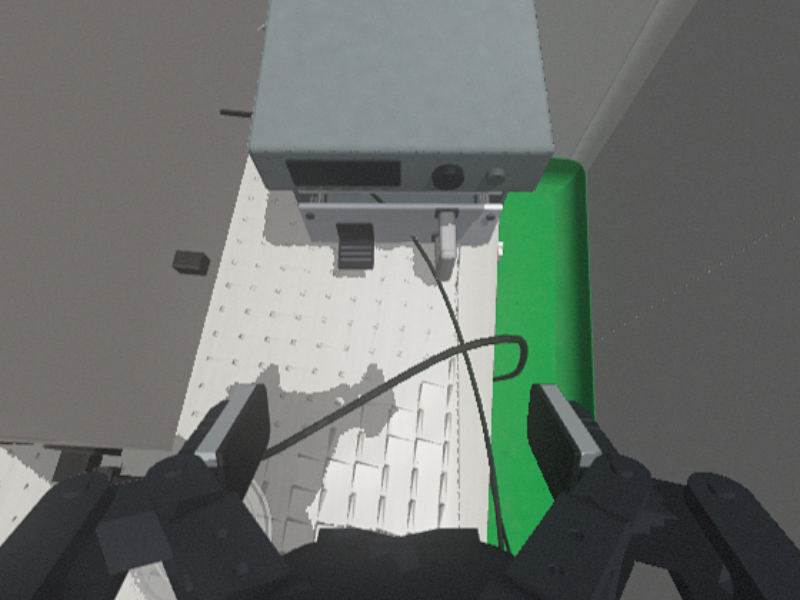

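The view shows the rack front: overhang front edge (249..553,152), panel top edge (300..502,205), handle bar at about (447,240), key tread at about (356,257) and key plate at about (356,233). The card end of the bench is out of frame.

```bash
python3 - <<'E'
from h import *
np.set_printoptions(precision=1,suppress=True)
p=eyes.read_camera("wrist");k=.7
def w(u,v,z): return at_z(p,(u*k,v*k),z)
a,b=w(249,152,195),w(553,152,195);c,d=w(270,190,150),w(536,190,150)
print("ovh",a,b,np.linalg.norm(b-a),c,d,np.linalg.norm(d-c))
for e in((a,b),(c,d)):
    v=e[1]-e[0];print("xr heading",np.degrees(np.arctan2(v[1],v[0]))+90)
e,f=w(300,205,79),w(502,205,79);v=f-e;print("panel",e,f,np.linalg.norm(v),np.degrees(np.arctan2(v[1],v[0]))+90)
print("handle top",w(447,216,78),"bar mid finder",w(278.8/k,153.5/k,51))
print("tread",w(356,258,44),w(339,268,44),w(373,268,44),w(340,247,44),w(373,247,44),"plate top",w(338,224,69),w(374,224,69))
c=cv2.resize(p["pixels"][130:210,200:370],None,fx=4.7,fy=4.7,interpolation=cv2.INTER_CUBIC);cv2.imwrite("pics/c3.png",c)
E
```

```text
ovh [413.5 159.3 195. ] [592.1 132.5 195. ] 180.62601167203155 [414.1 162.7 150. ] [595.8 135.4 150. ] 183.69588354609635
xr heading 81.47302887955452
xr heading 81.48023927845611
panel [422.6 193.6  79. ] [595.  167.8  79. ] 174.2726025874358 81.48295422418475
handle top [546.3 164.7  78. ] bar mid finder [506.8 183.1  51. ]
tread [463.4 153.2  44. ] [447.1 145.6  44. ] [477.4 141.1  44. ] [450.2 166.4  44. ] [480.1 161.9  44. ] plate top [452.5 176.   69. ] [483.6 171.4  69. ]
```

View pics/c3.png

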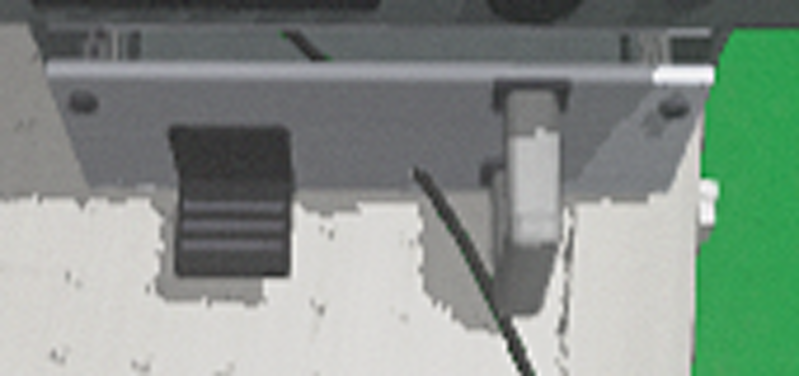

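```bash
python3 - <<'E'
from h import *
np.set_printoptions(precision=1,suppress=True)
p=eyes.read_camera("wrist");y=np.radians(81.48);X=np.array([np.cos(y),np.sin(y)]);Y=np.array([-X[1],X[0]]);O=np.array([510,187])
def w(u,v,z):
    q=at_z(p,(200+u/4.7,130+v/4.7),z);d=q[:2]-O;return q,np.array([d@X,d@Y])
for n,a in(("bar top front",(534,243,78)),("bar bot front",(525,313,24)),("bar top L",(512,243,78)),("bar top R",(556,243,78)),("tread front L",(177,274,44)),("tread front R",(290,274,44)),("plate top L",(170,128,69)),("plate top R",(288,128,69)),("panel L",(47,66,79)),("panel R",(714,70,79))): print(n,*w(*a))
E
```

```text
bar top front [539.5 124.4  78. ] [-57.5 -38.4]
bar bot front [543.1 127.   24. ] [-54.4 -41.6]
bar top L [534.  125.3  78. ] [-57.5 -32.9]
bar top R [545.  123.6  78. ] [-57.5 -44. ]
tread front L [447.4 144.7  44. ] [-51.1  55.7]
tread front R [478.  140.1  44. ] [-51.1  24.7]
plate top L [451.8 175.7  69. ] [-19.8  55.9]
plate top R [482.8 171.   69. ] [-19.8  24.5]
panel L [422.5 193.   79. ] [-7.1 87.4]
panel R [595.1 166.   79. ] [ -8.2 -87.3]
```

```bash
python3 - <<'E'
from h import *
Q=tool(81.5,40);G=np.array([543.8,143.6,36.4]);z=Q.as_matrix()[:,2]
plan([(G-90*z,Q,3),(G-10*z,Q,3),(G,Q,1)])
E
```

```text
[-0.03, 0.62, -0.0, -0.62, 1.44, 5.82]
[-0.03, 0.62, -0.0, -0.68, 1.43, 5.81]
[-0.03, 0.62, -0.0, -0.74, 1.43, 5.81]
[0.0, 0.0, 0.0, -0.0, -0.0, 2.67]
[0.0, 0.0, 0.0, 0.0, 0.0, 2.67]
[0.0, 0.0, 0.0, -0.0, -0.0, 2.67]
[0.0, 0.0, 0.0, 0.0, 0.0, 1.0]
```

>>> drive_tool([
  [0,0.6,0,-0.6,1.4,5.8,100],
  [0,0.6,0,-0.7,1.4,5.8,100],
  [0,0.6,0,-0.7,1.4,5.8,100],
  [0,0,0,0,0,1.5,100],
  [0,0,0,0,0,0,100],
], grip_force=60)

```text
time: 6.5
tool_pos: [534.0, 95.6, 92.7]
tool_rot: [0.713, 0.613, 0.257, -0.225]
force: [0.8, -0.5, -0.3]
opening: 0.611
grip_force: 0.0
```

```bash
python3 - <<'E'
from h import *
np.set_printoptions(precision=1,suppress=True)
p=eyes.read_camera("wrist");cv2.imwrite("pics/m4.png",p["pixels"])
Q=tool(81.5,40);G=np.array([543.8,143.6,36.4]);z=Q.as_matrix()[:,2]
print(proj(p,[[542.2,131.6,51]]), finder.find_in("handle",p)[:1])
plan([(G,Q,3)])
E
```

```text
[[283.  227.4]] [{'point': [0.3964, 0.4007], 'conf': 0.71}]
[-0.0, 0.03, -0.09, 0.07, 0.05, 2.55]
[-0.0, 0.03, -0.09, 0.07, 0.05, 2.55]
[-0.0, 0.03, -0.09, 0.07, 0.05, 2.55]
```

View pics/m4.png

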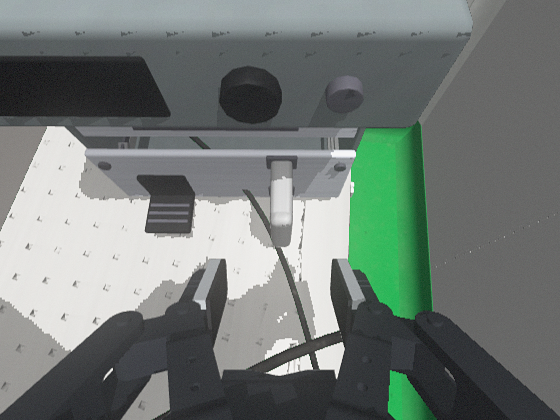

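The view shows the handle bar at about (281,200..240), centred between the fingers. I'll go in and close on it.

>>> drive_tool([
  [0,0,0,0.1,0,2.6,100],
  [0,0,0,0.1,0,2.5,100],
  [0,0,0,0,0.1,2.5,100],
  [0,0,0,0,0,0,255],
  [0,0,0,0,0,0,255],
  [0,0,0,0,0,0,255],
])

```text
time: 7.35
tool_pos: [542.6, 143.5, 35.9]
tool_rot: [0.713, 0.612, 0.258, -0.224]
force: [-2.9, -0.8, 6.3]
opening: 0.156
grip_force: 59.6
```

>>> drive_tool([
  [0,0,0,-1,0,-0.84,255],
  [0,0,0,-1.53,0,-1.29,255],
  [0,0,0,-1.92,0,-1.61,255],
  [0,0,0,-1.92,0,-1.61,255],
  [0,0,0,-1.53,0,-1.29,255],
  [0,0,0,-1.53,0,-1.29,255],
  [0,0,0,-0.77,0,-0.64,255],
  [0,0,0,0,0,0,255],
])

```text
time: 8.35
tool_pos: [521.4, 10.6, 35.9]
tool_rot: [0.714, 0.611, 0.258, -0.225]
force: [-5.8, -2.2, 13.8]
opening: 0.152
grip_force: 61.9
```

>>> drive_tool([
  [0,0,0,-0.58,0,-0.58,255],
  [0,0,0,-0.58,0,-0.55,255],
  [0,0,0,0,0,0,255],
])

```text
time: 8.72
tool_pos: [518.9, -5.2, 35.9]
tool_rot: [0.714, 0.611, 0.257, -0.225]
force: [-3.5, -1.2, 6.4]
opening: 0.149
grip_force: 61.2
```

>>> drive_tool([
  [0,0,0,-0.15,0,-0.13,255],
  [0,0,0,-0.08,0,-0.06,255],
  [0,0,0,0,0,0,255],
])

```text
time: 9.1
tool_pos: [518.6, -6.6, 35.9]
tool_rot: [0.713, 0.612, 0.257, -0.225]
force: [-4.0, 0.6, 6.3]
opening: 0.152
grip_force: 60.8
```

>>> drive_tool([
  [0,0,0,-0.15,0,-0.13,255],
  [0,0,0,-0.15,0,-0.13,255],
  [0,0,0,0,0,0,255],
])

```text
time: 9.48
tool_pos: [518.0, -10.4, 35.9]
tool_rot: [0.713, 0.612, 0.257, -0.225]
force: [-4.3, 1.1, 6.5]
opening: 0.152
grip_force: 60.9
```

>>> drive_tool([
  [0,0,0,0.23,0,0.19,255],
  [0,0,0,0.23,0,0.19,255],
  [0,0,0,0.15,0,0.13,255],
  [0,0,0,0,0,0,255],
])

```text
time: 9.98
tool_pos: [519.0, -4.3, 35.9]
tool_rot: [0.714, 0.612, 0.256, -0.224]
force: [-7.3, -4.3, 9.8]
opening: 0.154
grip_force: 61.7
```

>>> drive_tool([
  [0,0,0,0.23,0,0.19,255],
  [0,0,0,0.08,0,0.06,255],
  [0,0,0,0,0,0,255],
])

```text
time: 10.35
tool_pos: [519.2, -3.9, 35.8]
tool_rot: [0.715, 0.611, 0.255, -0.223]
force: [-12.3, -14.1, 17.1]
opening: 0.153
grip_force: 63.4
```

The push back in is blocked at 14 N, so the slides are locked. I'll relieve the force, release, back off and look down at the tray.

```bash
python3 - <<'E'
from h import *
Q=tool(81.5,40);s=arm.read_state();P=np.array(s["tool_pos"]);q=R.from_quat(s["tool_rot"]);z=Q.as_matrix()[:,2]
print(q.as_euler("zyx",degrees=True))
plan([(P-110*z,Q,3),((482,-10,290),tool(81.5),4)])
E
```

```text
[ -82.91180908    5.34695025 -140.70969913]
[-0.02, 0.14, -0.17, -0.03, -0.0, -3.67]
[-0.02, 0.14, -0.17, -0.02, -0.0, -3.67]
[-0.02, 0.14, -0.17, -0.01, -0.0, -3.67]
[0.0, -10.0, 0.0, 3.86, -0.9, -2.3]
[-0.0, -10.0, -0.0, 3.4, -0.9, -2.94]
[-0.0, -10.0, -0.0, 2.84, -0.9, -3.49]
[-0.0, -10.0, -0.0, 2.19, -0.9, -3.93]
```

>>> drive_tool([
  [0,0,0,-0.4,0,-0.3,255],
  [0,0,0,0,0,0,100],
  [0,0,0,0,0,0,100],
  [0,0,0,0,0,-3,100],
  [0,0,0,0,0,-4,60],
  [0,0,0,0,0,-4,60],
])

```text
time: 11.1
tool_pos: [509.7, -73.8, 120.7]
tool_rot: [0.713, 0.612, 0.257, -0.225]
force: [1.3, 0.1, -0.5]
opening: 0.762
grip_force: 0.0
```

>>> drive_tool([
  [0,-10,-0.1,3.9,-0.8,-2.3,60],
  [0,-10,0,3.4,-0.8,-3,60],
  [0,-10,0,2.8,-0.8,-3.5,60],
  [0,-10,0,2.2,-0.8,-4,60],
  [0,0,0,0,0,0,60],
])

```text
time: 11.72
tool_pos: [490.4, -7.4, 283.8]
tool_rot: [0.752, 0.658, 0.014, -0.017]
force: [0.3, 0.3, -0.8]
opening: 0.767
grip_force: 0.0
```

```bash
python3 - <<'E'
from h import *
np.set_printoptions(precision=1,suppress=True)
s=arm.read_state();print(s["tool_pos"],R.from_quat(s["tool_rot"]).as_matrix())
p=eyes.read_camera("wrist");cv2.imwrite("pics/m5.png",cv2.resize(p["pixels"],(800,600)))
for q in("handle","release_tread","tray_bed","probe_card"):
    print(q,[(np.array(r["point"])*[560,420],round(r["conf"],2)) for r in finder.find_in(q,p)[:2]])
X=np.array([np.cos(np.radians(81.5)),np.sin(np.radians(81.5)),0]);print("bed pred px800",proj(p,[np.array([493.5,94.4,26])+d*X for d in(-46,0,46)])/.7)
E
```

```text
[490.4  -7.4 283.8] [[ 0.1  1.  -0. ]
 [ 1.  -0.1  0. ]
 [ 0.  -0.  -1. ]]
handle [(array([271. ,  94.3]), 0.9)]
release_tread [(array([228.7, 157.3]), 0.74)]
tray_bed [(array([269.3,  92.9]), 0.96)]
probe_card []
bed pred px800 [[387.4 192.6]
 [387.9 136.9]
 [388.4  77.4]]
```

View pics/m5.png

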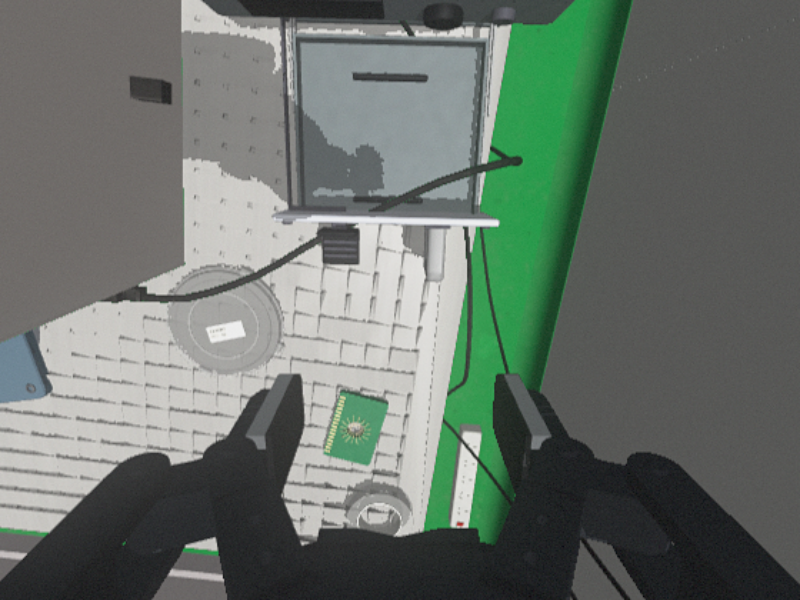

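The view shows the tray open, with ribs at about (390,77) and (388,199). The card corners are at about (346,391), (387,403), (371,463) and (326,452), and the roll is at (378,512).

```bash
python3 - <<'E'
from h import *
np.set_printoptions(precision=1,suppress=True)
p=eyes.read_camera("wrist");k=.7
for n,u in(("ribB",(390,77)),("ribBl",(352,77)),("ribBr",(428,77)),("ribF",(388,199)),("ribFl",(355,199))): print(n,at_z(p,np.array(u)*k,33))
m=[r for r in finder.outline_of("probe_card",p)][:1]
img=p["pixels"].astype(int);g=((img[...,1]>img[...,2]+30)&(img[...,1]>img[...,0]+20)).astype(np.uint8)
sub=np.zeros_like(g);sub[265:335,220:280]=g[265:335,220:280]
ws=np.array([at_z(p,(x,y),8)[:2] for y,x in zip(*np.where(sub))]);
r=cv2.minAreaRect(ws.astype(np.float32));print("green",r,len(ws))
C=[at_z(p,np.array(u)*k,8) for u in((346,391),(387,403),(371,463),(326,452))];print(np.array(C),np.mean(C,0))
print(at_z(p,np.array((378,512))*k,10))
if m: 
  ws=np.array([at_z(p,(x,y),8)[:2] for y,x in zip(*np.where(m[0]["pixels"]))]);print(m[0]["conf"],cv2.minAreaRect(ws.astype(np.float32)))
E
```

```text
ribB [498.5 129.   33. ]
ribBl [468.6 133.6  33. ]
ribBr [528.4 124.4  33. ]
ribF [482.2  35.3  33. ]
ribFl [454.3  39.5  33. ]
green ((417.7167053222656, -189.01821899414062), (78.26074981689453, 51.928367614746094), 65.64332580566406) 1334
[[ 408.6 -150.2    8. ]
 [ 448.2 -169.6    8. ]
 [ 419.9 -238.3    8. ]
 [ 374.3 -218.2    8. ]] [ 412.8 -194.1    8. ]
[ 417.6 -300.3   10. ]
0.84 ((418.96966552734375, -186.82861328125), (82.31959533691406, 52.76102828979492), 65.93653106689453)
```

```bash
python3 - <<'E'
from h import *
np.set_printoptions(precision=1,suppress=True)
print(arm.read_state()["tool_pos"])
p=eyes.read_camera("wrist");g=cv2.cvtColor(p["pixels"],cv2.COLOR_BGR2GRAY).astype(int)
old=cv2.cvtColor(cv2.resize(cv2.imread("pics/m5.png"),(560,420)),cv2.COLOR_BGR2GRAY)
def loc(box):
    x0,y0,x1,y1=box;r=cv2.matchTemplate(g.astype(np.uint8),old[y0:y1,x0:x1],cv2.TM_CCOEFF_NORMED);_,v,_,l=cv2.minMaxLoc(r);return np.array(l)-[x0,y0],round(v,2)
for n,b,c in(("ribB",(240,45,306,63),(390,77)),("ribF",(240,125,300,155),(388,199))):
    d,v=loc(b);q=np.array(c)*.7+d;print(n,d,v,q,at_z(p,q,33))
print("col profile",g[30:170,262].tolist())
E
```

```text
[487.2 -15.8 280. ]
ribB [  1 -10] 0.96 [274.   43.9] [501.5 139.   33. ]
ribF [ 2 -8] 0.89 [273.6 131.3] [486.3  44.3  33. ]
col profile [152, 150, 150, 152, 150, 149, 150, 148, 150, 148, 151, 124, 75, 67, 68, 59, 48, 119, 151, 148, 148, 144, 148, 147, 145, 146, 147, 148, 147, 149, 149, 147, 147, 148, 149, 145, 147, 144, 147, 146, 148, 149, 148, 146, 149, 148, 150, 148, 151, 147, 147, 150, 149, 150, 149, 151, 151, 150, 148, 148, 152, 149, 152, 151, 149, 149, 147, 149, 149, 152, 148, 149, 150, 128, 98, 101, 103, 101, 96, 101, 97, 101, 101, 99, 102, 105, 102, 103, 105, 103, 103, 102, 100, 104, 102, 99, 102, 101, 104, 95, 68, 62, 60, 58, 73, 94, 100, 104, 88, 69, 97, 117, 110, 135, 161, 161, 154, 135, 170, 219, 226, 224, 224, 223, 224, 224, 223, 222, 223, 218, 220, 219, 219, 217, 218, 216, 218, 215, 217, 214]
```

```bash
python3 - <<'E'
from h import *
Q=tool(65.6)
plan([((417.7,-189,110),Q,4)])
E
```

```text
[-0.3, -0.54, 3.97, -4.71, -1.02, 4.08]
[-0.3, -0.54, 3.97, -4.73, -0.71, 4.12]
[-0.3, -0.54, 3.97, -4.73, -0.4, 4.17]
[-0.3, -0.54, 3.97, -4.71, -0.1, 4.21]
```

>>> drive_tool([
  [-0.3,-0.5,4,-4.7,-1,4.1,60],
  [-0.3,-0.5,4,-4.7,-0.7,4.1,60],
  [-0.3,-0.6,4,-4.7,-0.4,4.2,60],
  [-0.3,-0.6,4,-4.7,-0.1,4.2,60],
  [0,0,0,0,0,0,60],
  [0,0,0,0,0,0,60],
])

```text
time: 12.88
tool_pos: [420.1, -185.3, 111.8]
tool_rot: [0.84, 0.542, 0.0, 0.0]
force: [0.2, 0.3, -0.5]
opening: 0.767
grip_force: 0.0
```

```bash
python3 - <<'E'
from h import *
np.set_printoptions(precision=1,suppress=True)
p=eyes.read_camera("wrist");cv2.imwrite("pics/m6.png",p["pixels"])
img=p["pixels"].astype(int);g=((img[...,1]>img[...,2]+30)&(img[...,1]>img[...,0]+20)).astype(np.uint8)
n,l,st,_=cv2.connectedComponentsWithStats(g);i=1+np.argmax(st[1:,4]);
for j in range(1,n):
    if st[j,4]>400:
        ws=np.array([at_z(p,(x,y),8)[:2] for y,x in zip(*np.where(l==j))]);print(st[j],cv2.minAreaRect(ws.astype(np.float32)))
s=arm.read_state();print(s["tool_pos"],s["force"])
plan([((417.7,-189,0),tool(65.6),1)])
E
```

```text
[ 374    0   20  137 1698] ((532.86328125, -123.9554443359375), (92.11860656738281, 10.400390625), 75.02264404296875)
[ 391    0   50  204 7159] ((544.5435180664062, -159.60870361328125), (151.00473022460938, 36.581817626953125), 74.65113067626953)
[ 384  146   57  132 4357] ((519.023193359375, -239.65875244140625), (122.60179901123047, 43.4647331237793), 75.02261352539062)
[ 246  166   65   89 3886] ((417.619140625, -189.31423950195312), (76.76451873779297, 51.987735748291016), 65.80152893066406)
[ 400  259   42   66 1795] ((504.9704284667969, -312.86383056640625), (75.19694519042969, 34.02141571044922), 77.81753540039062)
[ 420.9 -184.7  112.3] [-0.2  0.   0.6]
[0.12, -0.06, 0.11, -0.53, -0.14, 11.22]
```

View pics/m6.png

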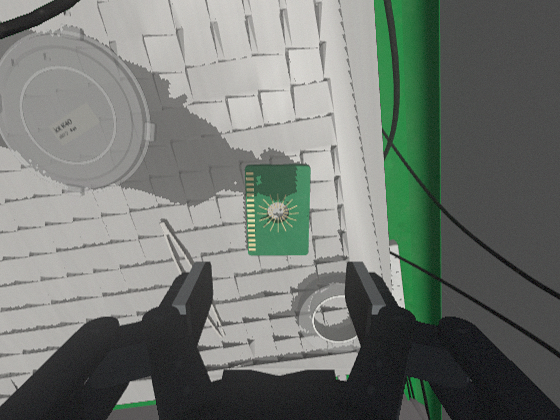

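The card is upright in view, centred at (278,210), and lies between the fingers. That was my last picture (in fact I have now viewed 11, one over the limit), so from here I'll rely on numbers only.

>>> drive_tool([
  [0,0,0,-0.3,-0.1,4,60],
  [0,0,0,-0.2,0,4,60],
  [0,0,0,0,0,2,60],
  [0,0,0,0,0,1.1,60],
  [0,0,0,0,0,0,60],
], grip_force=30)

```text
time: 13.55
tool_pos: [417.9, -188.7, 1.0]
tool_rot: [0.84, 0.543, 0.001, 0.001]
force: [-0.9, -0.1, -0.0]
opening: 0.769
grip_force: 0.0
```

>>> drive_tool([
  [0,0,0,0,0,0.1,150],
  [0,0,0,0,0,0,150],
  [0,0,0,0,0,0,150],
  [0,0,0,0,0,0,150],
])

```text
time: 14.05
tool_pos: [418.1, -189.2, 1.1]
tool_rot: [0.84, 0.542, 0.001, 0.001]
force: [-1.1, 0.6, 6.8]
opening: 0.597
grip_force: 30.0
```

```bash
python3 - <<'E'
from h import *
plan([((418,-189,41),tool(65.6),2),((418,-189,131),tool(65.6),2),((493.7,91.7,131),tool(81.5),8)])
E
```

```text
[0.09, -0.03, 0.05, 0.01, -0.0, -2.0]
[0.09, -0.03, 0.05, 0.01, -0.01, -2.0]
[0.0, 0.0, 0.0, -0.0, 0.0, -4.5]
[0.0, 0.0, 0.0, -0.0, 0.0, -4.5]
[0.0, 0.0, -1.99, 3.59, -0.59, -0.0]
[0.0, 0.0, -1.99, 3.6, -0.46, -0.0]
[0.0, 0.0, -1.99, 3.62, -0.34, -0.0]
[0.0, 0.0, -1.99, 3.63, -0.21, -0.0]
[0.0, 0.0, -1.99, 3.63, -0.09, -0.0]
[0.0, 0.0, -1.99, 3.63, 0.04, -0.0]
[0.0, 0.0, -1.99, 3.63, 0.17, -0.0]
[0.0, 0.0, -1.99, 3.62, 0.29, -0.0]
```

>>> drive_tool([
  [0,0,0,0,0,-1,150],
  [0,0,0,0,0,-2,150],
  [0,0,0,0,0,-4,150],
  [0,0,0,0,0,-4,150],
  [0,0,0,0,0,-2,150],
])

```text
time: 14.68
tool_pos: [417.8, -189.4, 132.4]
tool_rot: [0.84, 0.542, 0.002, 0.002]
force: [0.5, -0.6, -1.3]
opening: 0.59
grip_force: 31.9
```

>>> drive_tool([
  [0,0,-2,2,-0.5,0,150],
  [0,0,-2,3.6,-0.5,0,150],
  [0,0,-2,3.6,-0.5,0,150],
  [0,0,-2,3.6,-0.2,0,150],
  [0,0,-2,3.6,-0.1,0,150],
  [0,0,-2,3.6,0,0,150],
  [0,0,-2,3.6,0.2,0,150],
  [0,0,-2,3.6,0.3,0,150],
  [0,0,0,1.6,0,0,150],
  [0,0,0,0,0,0,150],
  [0,0,0,0,0,0,150],
])

```text
time: 16.05
tool_pos: [486.0, 90.1, 130.0]
tool_rot: [0.757, 0.653, -0.0, 0.001]
force: [-0.2, 0.3, -0.1]
opening: 0.593
grip_force: 31.9
```

```bash
python3 - <<'E'
from h import *
np.set_printoptions(precision=2,suppress=True)
s=arm.read_state();print(s["force"],s["moment"],R.from_quat(s["tool_rot"]).as_matrix())
p=eyes.read_camera("wrist");cv2.imwrite("pics/m7.png",p["pixels"])
img=p["pixels"].astype(int);g=((img[...,1]>img[...,2]+30)&(img[...,1]>img[...,0]+20)).astype(np.uint8)
n,l,st,ce=cv2.connectedComponentsWithStats(g)
for j in range(1,n):
    if st[j,4]>400:
        ws=np.array([at_z(p,(x,y),s["tool_pos"][2]+7)[:2] for y,x in zip(*np.where(l==j))]);print(st[j],ce[j],cv2.minAreaRect(ws.astype(np.float32)))
plan([((493.7,91.7,s["tool_pos"][2]),tool(81.5),1)])
E
```

```text
[-0.25  0.28 -0.14] [-0.01 -0.    0.  ] [[ 0.15  0.99  0.  ]
 [ 0.99 -0.15 -0.  ]
 [-0.    0.   -1.  ]]
[  221   198   115   145 12689] [282.05 268.73] ((485.71417236328125, 90.12202453613281), (79.26078033447266, 52.20526885986328), 81.53878784179688)
[382 224  33  64 973] [396.74 254.32] ((542.0460815429688, 92.86361694335938), (33.57986068725586, 11.852931022644043), 74.9929428100586)
[0.06, 0.05, 0.02, 0.28, 0.74, -0.01]
```

>>> drive_tool([
  [0,0,0,0.2,0.75,2,150],
  [0,0,0,0,0,3,150],
  [0,0,0,0,0,0.5,150],
  [0,0,0,0,0,0.5,150],
  [0,0,0,0,0,0,150],
])

```text
time: 16.73
tool_pos: [494.5, 92.4, 70.3]
tool_rot: [0.757, 0.654, 0.001, 0.001]
force: [-0.0, 0.7, -0.8]
opening: 0.593
grip_force: 31.9
```

>>> drive_tool([
  [0,0,0,0,0,0.7,150],
  [0,0,0,0,0,0.7,150],
  [0,0,0,0,0,0,150],
])

```text
time: 17.1
tool_pos: [493.7, 92.6, 55.2]
tool_rot: [0.757, 0.654, -0.0, 0.0]
force: [-0.2, -0.0, -0.6]
opening: 0.594
grip_force: 31.9
```

>>> drive_tool([
  [0,0,0,0,0,0.6,150],
  [0,0,0,0,0,0.6,150],
  [0,0,0,0,0,0.5,150],
  [0,0,0,0,0,0,150],
])

```text
time: 17.6
tool_pos: [493.8, 92.5, 38.3]
tool_rot: [0.757, 0.654, -0.0, 0.0]
force: [0.1, -0.7, -0.3]
opening: 0.595
grip_force: 31.9
```

```bash
python3 - <<'E'
from h import *
np.set_printoptions(precision=1,suppress=True)
s=arm.read_state();print(s["force"],s["tool_pos"])
p=eyes.read_camera("wrist");g=cv2.cvtColor(p["pixels"],cv2.COLOR_BGR2GRAY)
cv2.imwrite("pics/m8.png",p["pixels"])
# dark bars (ribs) beyond card ends along the tray axis
X=np.array([np.cos(np.radians(81.5)),np.sin(np.radians(81.5)),0])
for off in(-12,0,12):
  Y=np.array([-X[1],X[0],0])*off
  v=[]
  for d in range(-60,61,2):
    u=proj(p,[np.array([*s["tool_pos"][:2],33])+Y+d*X])[0].round().astype(int)
    v.append(int(g[u[1],u[0]]) if 0<=u[1]<420 and 0<=u[0]<560 else -1)
  print(off,v)
E
```

```text
[ 0.1 -0.7 -0.3] [493.8  92.5  38.3]
-12 [56, 55, 47, 64, 37, 124, 139, 140, 139, 139, 137, 148, 146, 140, 143, 143, 141, 143, 147, 176, 155, 143, 138, 209, 123, 110, 93, 94, 169, 94, 97, 89, 171, 97, 95, 94, 98, 97, 93, 92, 99, 94, 91, 96, 93, 150, 150, 147, 73, 115, 111, 114, 112, 79, 73, 66, 186, 182, 186, 186, 186]
0 [55, 52, 96, 128, 38, 143, 143, 143, 145, 146, 149, 152, 142, 141, 140, 140, 152, 205, 197, 185, 193, 168, 172, 169, 130, 115, 114, 113, 111, 137, 153, 122, 126, 127, 132, 109, 96, 95, 97, 96, 96, 94, 92, 94, 97, 97, 96, 95, 73, 115, 114, 111, 116, 75, 70, 49, 180, 179, 180, 181, 183]
12 [45, 100, 131, 127, 50, 153, 141, 145, 142, 142, 145, 143, 145, 140, 145, 144, 142, 144, 140, 135, 210, 143, 144, 227, 149, 168, 97, 95, 159, 97, 97, 161, 100, 94, 96, 98, 96, 100, 98, 102, 94, 95, 93, 96, 91, 96, 91, 93, 73, 110, 106, 108, 112, 52, 54, 45, 113, 110, 114, 115, 120]
```

>>> drive_tool([
  [0,0,0,0.05,0,0.5,150],
  [0,0,0,0.05,0,0.35,150],
  [0,0,0,0,0,0.2,150],
  [0,0,0,0,0,0,150],
])

```text
time: 18.15
tool_pos: [494.3, 93.6, 28.1]
tool_rot: [0.757, 0.654, 0.0, 0.0]
force: [-0.0, -0.4, -0.8]
opening: 0.596
grip_force: 31.9
```

>>> drive_tool([
  [0,0,0,0,0,0.1,150],
  [0,0,0,0,0,0.1,150],
  [0,0,0,0,0,0,150],
])

```text
time: 18.52
tool_pos: [494.5, 93.6, 27.1]
tool_rot: [0.757, 0.654, 0.001, 0.0]
force: [-3.3, -0.1, 10.8]
opening: 0.594
grip_force: 33.1
```

>>> drive_tool([
  [0,0,0,0,0,-0.05,90],
  [0,0,0,0,0,0,75],
  [0,0,0,0,0,0,65],
  [0,0,0,0,0,-0.5,65],
  [0,0,0,0,0,-3,65],
  [0,0,0,0,0,-5,65],
  [0,0,0,0,0,-5,65],
  [0,0,0,-3,0,-5,65],
  [0,0,0,-4,0,0,100],
  [0,0,0,0,0,0,150],
  [0,0,0,0,0,0,255],
])

```text
time: 19.9
tool_pos: [483.8, 25.0, 211.7]
tool_rot: [0.757, 0.654, 0.0, 0.0]
force: [-0.4, -0.1, -0.3]
opening: 0.213
grip_force: 0.0
```

```bash
python3 - <<'E'
from h import *
np.set_printoptions(precision=1,suppress=True)
s=arm.read_state();print(s["force"],s["tool_pos"],s["opening"])
p=eyes.read_camera("wrist");cv2.imwrite("pics/m9.png",p["pixels"])
img=p["pixels"].astype(int);g=((img[...,1]>img[...,2]+30)&(img[...,1]>img[...,0]+20)).astype(np.uint8)
n,l,st,ce=cv2.connectedComponentsWithStats(g)
for j in range(1,n):
    if st[j,4]>600:
        ws=np.array([at_z(p,(x,y),34)[:2] for y,x in zip(*np.where(l==j))]);print(st[j],ce[j],cv2.minAreaRect(ws.astype(np.float32)))
for q in("handle","release_tread","tray_bed","probe_card"):
    print(q,[(np.array(r["point"])*[560,420],round(r["conf"],2)) for r in finder.find_in(q,p)[:2]])
G=cv2.cvtColor(p["pixels"],cv2.COLOR_BGR2GRAY);X=np.array([np.cos(np.radians(81.5)),np.sin(np.radians(81.5)),0]);Y=np.array([-X[1],X[0],0])
def prof(c,z,D,ds):
  c=np.array([*c,z]);return [int(G[tuple(proj(p,[c+d*D])[0].round().astype(int)[::-1])]) if (lambda u:0<=u[1]<420 and 0<=u[0]<560)(proj(p,[c+d*D])[0].round()) else -1 for d in ds]
print(prof((494.5,93.6),33,X,range(-60,61,2)))
h=np.array([517.4,-16,0]);t=h+18*X+80*Y   # approx tread
print(t);print("tread x",prof(t[:2],44,X,range(-36,40,2)));print("tread y",prof((t-6*X)[:2],44,Y,range(-36,40,2)))
E
```

```text
[-0.4 -0.1 -0.3] [483.8  25.  211.7] 0.21297454178704547
[  348    25   101   280 12922] [392.2 141.3] ((589.0562744140625, 14.460617065429688), (295.12762451171875, 60.73530197143555), 75.0196304321289)
[ 252   73   55   84 3721] [280.8 113.3] ((494.336181640625, 93.47872924804688), (77.7197036743164, 52.056758880615234), 81.64629364013672)
[ 337  204   35  110 1541] [353.1 276.4] ((544.4429931640625, -77.46516418457031), (37.19476318359375, 139.71327209472656), 8.896668434143066)
handle [(array([271.4, 115.1]), 0.71)]
release_tread [(array([224.1, 193.5]), 0.76)]
tray_bed [(array([270.5, 113.9]), 0.85)]
probe_card [(array([281.7, 108.1]), 0.81)]
[106, 71, 70, 65, 66, 78, 60, 137, 161, 163, 152, 131, 129, 132, 135, 136, 139, 137, 130, 130, 129, 138, 206, 201, 208, 198, 194, 199, 152, 154, 156, 161, 166, 200, 196, 199, 195, 194, 199, 137, 139, 137, 136, 130, 134, 132, 136, 134, 135, 135, 125, 151, 51, 76, 95, 157, 158, 156, 155, 159, 158]
[440.9  13.6   0. ]
tread x [216, 217, 218, 216, 220, 218, 219, 218, 209, 69, 76, 76, 108, 80, 75, 99, 87, 72, 108, 68, 74, 63, 67, 63, 173, 240, 235, 150, 125, 123, 119, 78, 82, 90, 105, 103, 107, 102]
tread y [222, 220, 222, 137, 220, 220, 221, 222, 222, 222, 187, 76, 102, 102, 103, 101, 104, 94, 99, 97, 96, 95, 94, 97, 121, 122, 85, 219, 218, 217, 215, 216, 218, 224, 87, 72, 80, 79]
```

```bash
python3 - <<'E'
from h import *
plan([((440.1,10,130),tool(81.5,40),4),((440.1,13,75),tool(81.5,40),2)])
E
```

```text
[-0.01, 10.01, 0.06, -0.53, -1.03, 2.04]
[-0.01, 10.01, 0.06, -0.88, -1.03, 1.91]
[-0.01, 10.01, 0.06, -1.2, -1.03, 1.73]
[-0.01, 10.01, 0.06, -1.48, -1.03, 1.5]
[0.0, -0.0, 0.0, -1.65, -0.02, 2.2]
[-0.0, -0.0, 0.0, -1.65, -0.02, 2.2]
```

>>> drive_tool([
  [0,10,0,-0.5,-1,2,255],
  [0,10,0,-0.9,-1,1.9,255],
  [0,10,0,-1.2,-1,1.7,255],
  [0,10,0,-1.5,-1.1,1.5,255],
  [0,0,0,0,0,0,255],
  [0,0,0,0,0,0,255],
])

```text
time: 20.9
tool_pos: [441.0, 9.3, 134.4]
tool_rot: [0.716, 0.619, 0.243, -0.215]
force: [-0.1, 1.2, -1.0]
opening: 0.004
grip_force: 0.0
```

```bash
python3 - <<'E'
from h import *
s=arm.read_state();print(s["tool_pos"],s["opening"],s["joints"].round(2),s["force"])
plan([((440.1,13,70),tool(81.5,40),2),((440.1,13,52),tool(81.5,40),1)])
p=eyes.read_camera("wrist");cv2.imwrite("pics/m10.png",p["pixels"])
np.set_printoptions(precision=1,suppress=True)
G=cv2.cvtColor(p["pixels"],cv2.COLOR_BGR2GRAY);X=np.array([np.cos(np.radians(81.5)),np.sin(np.radians(81.5)),0]);Y=np.array([-X[1],X[0],0])
def prof(c,z,D,ds):
  c=np.array([*c,z]);return [int(G[tuple(proj(p,[c+d*D])[0].round().astype(int)[::-1])]) for d in ds]
t=np.array([439.5,9,0]);print(proj(p,[[439.5,9,44]]),proj(p,[s["tool_pos"]]))
print("x",prof(t[:2],44,X,range(-30,31,2)));print("y",prof(t[:2],44,Y,range(-30,31,2)))
E
```

```text
[441.00374382   9.26121767 134.44080762] 0.003845172543435336 [ 0.06  0.52  0.35  2.16 -1.03  1.01  1.04] [-0.07265964  1.20032302 -0.98251895]
[-0.27, 1.1, 0.01, -1.83, -0.05, 2.66]
[-0.27, 1.1, 0.01, -1.88, -0.06, 2.62]
[0.0, 0.0, 0.0, -1.16, -0.0, 1.38]
[[277.5 288.1]] [[278.7 269.7]]
x [38, 43, 45, 49, 48, 44, 49, 41, 49, 52, 69, 62, 65, 55, 61, 53, 58, 54, 57, 62, 59, 63, 60, 62, 60, 60, 62, 61, 89, 131, 133]
y [236, 175, 211, 63, 59, 59, 61, 65, 96, 140, 143, 144, 142, 146, 55, 53, 52, 138, 141, 144, 140, 96, 53, 60, 58, 59, 56, 63, 60, 52, 116]
```

>>> drive_tool([
  [-0.3,1.1,0,-1.8,0,2.7,255],
  [-0.2,1.1,0,-1.9,-0.1,2.6,255],
  [0,0,0,-0.9,0,1.1,255],
  [0,0,0,0,0,0,255],
])

```text
time: 21.45
tool_pos: [440.4, 14.4, 56.1]
tool_rot: [0.711, 0.615, 0.259, -0.224]
force: [0.2, -0.1, -0.0]
opening: 0.001
grip_force: 0.0
```

>>> drive_tool([
  [0,0,0,-0.26,0,0.31,255],
  [0,0,0,-0.13,0,0.15,255],
  [0,0,0,0,0,0,255],
])

```text
time: 21.82
tool_pos: [440.4, 13.2, 50.1]
tool_rot: [0.711, 0.614, 0.26, -0.223]
force: [-0.6, 0.4, 0.7]
opening: 0.0
grip_force: 0.0
```

>>> drive_tool([
  [0,0,0,-0.13,0,0.15,255],
  [0,0,0,-0.13,0,0.15,255],
  [0,0,0,0,0,0,255],
])

```text
time: 22.2
tool_pos: [440.4, 13.2, 45.9]
tool_rot: [0.711, 0.614, 0.26, -0.223]
force: [0.2, -0.8, 1.5]
opening: 0.003
grip_force: 1.0
```

>>> drive_tool([
  [0,0,0,-0.13,0,0.15,255],
  [0,0,0,-0.13,0,0.15,255],
  [0,0,0,0,0,0,255],
])

```text
time: 22.58
tool_pos: [440.3, 13.1, 41.8]
tool_rot: [0.711, 0.614, 0.26, -0.223]
force: [1.7, -0.9, 3.4]
opening: -0.001
grip_force: 1.6
```

>>> drive_tool([
  [0,0,0,-0.13,0,0.15,255],
  [0,0,0,-0.13,0,0.15,255],
  [0,0,0,0,0,0,255],
])

```text
time: 22.95
tool_pos: [440.6, 14.5, 39.5]
tool_rot: [0.71, 0.613, 0.262, -0.225]
force: [-1.0, 0.2, 16.9]
opening: 0.0
grip_force: 8.3
```

>>> drive_tool([
  [0,0,0,0.45,0,0.25,255],
  [0,0,0,0.38,0,0.32,255],
  [0,0,0,0.38,0,0.32,255],
  [0,0,0,0.38,0,0.32,255],
  [0,0,0,0,0,0,255],
])

```text
time: 23.58
tool_pos: [443.6, 34.0, 39.8]
tool_rot: [0.711, 0.614, 0.261, -0.224]
force: [1.1, 0.9, 8.4]
opening: -0.001
grip_force: 4.3
```

```bash
cat >> h.py <<'E'
def card(z=34):
    p=eyes.read_camera("wrist");img=p["pixels"].astype(int);g=((img[...,1]>img[...,2]+30)&(img[...,1]>img[...,0]+20)).astype(np.uint8)
    n,l,st,ce=cv2.connectedComponentsWithStats(g)
    for j in range(1,n):
        if st[j,4]>150:
            ws=np.array([at_z(p,(x,y),z)[:2] for y,x in zip(*np.where(l==j))]);print(st[j],cv2.minAreaRect(ws.astype(np.float32)))
    for q in ("handle","probe_card"):
        for r in finder.outline_of(q,p)[:1]: print(q,r["conf"],[a.mean().round(1) for a in np.where(r["pixels"])])
    return p
E
python3 -c "
from h import *
p=card();cv2.imwrite('pics/m11.png',p['pixels'])
h=np.array([517.4,-16,78]);X=np.array([.148,.989,0])
print(proj(p,[h,h+20*X]))
G=cv2.cvtColor(p['pixels'],cv2.COLOR_BGR2GRAY)
print([int(G[tuple(proj(p,[h+d*X])[0].round().astype(int)[::-1])]) for d in range(-20,60,3)])"
```

```text
[ 302   85   92  105 7202] ((497.9927978515625, 114.75912475585938), (78.47481536865234, 52.27138137817383), 81.69625854492188)
handle 0.97 [np.float64(166.5), np.float64(359.7)]
probe_card 0.87 [np.float64(138.4), np.float64(344.7)]
[[505.15964825 357.35638486]
 [490.99164141 299.12215379]]Traceback (most recent call last):
  File "<string>", line 7, in <module>
    print([int(G[tuple(proj(p,[h+d*X])[0].round().astype(int)[::-1])]) for d in range(-20,60,3)])
               ~^^^^^^^^^^^^^^^^^^^^^^^^^^^^^^^^^^^^^^^^^^^^^^^^^^^^^
IndexError: index 424 is out of bounds for axis 0 with size 420
```

>>> drive_tool([
  [0,0,0,0.48,0,0.2,255],
  [0,0,0,0.77,0,0.64,255],
  [0,0,0,0.92,0,0.77,255],
  [0,0,0,1.15,0,0.96,255],
  [0,0,0,1.15,0,0.96,255],
  [0,0,0,1.15,0,0.96,255],
  [0,0,0,1.15,0,0.96,255],
  [0,0,0,0.92,0,0.77,255],
  [0,0,0,0.77,0,0.64,255],
  [0,0,0,0.38,0,0.32,255],
  [0,0,0,0,0,0,255],
])

```text
time: 25.1
tool_pos: [459.9, 146.6, 41.2]
tool_rot: [0.711, 0.614, 0.26, -0.224]
force: [3.3, 1.3, 2.5]
opening: -0.0
grip_force: 1.7
```

>>> drive_tool([
  [0,0,0,0.38,0,0.32,255],
  [0,0,0,0.38,0,0.32,255],
  [0,0,0,0.31,0,0.26,255],
  [0,0,0,0,0,0,255],
])

```text
time: 25.6
tool_pos: [462.0, 159.9, 41.0]
tool_rot: [0.711, 0.614, 0.26, -0.224]
force: [2.2, 0.8, 3.9]
opening: -0.002
grip_force: 1.7
```

>>> drive_tool([
  [0,0,0,0.23,0,0.19,255],
  [0,0,0,0.15,0,0.13,255],
  [0,0,0,0.15,0,0.13,255],
  [0,0,0,0,0,0,255],
])

```text
time: 26.1
tool_pos: [463.0, 166.4, 40.8]
tool_rot: [0.711, 0.614, 0.26, -0.223]
force: [2.4, -1.0, 3.6]
opening: 0.001
grip_force: 1.8
```

>>> drive_tool([
  [0,0,0,0.15,0,0.13,255],
  [0,0,0,0.15,0,0.13,255],
  [0,0,0,0,0,0,255],
])

```text
time: 26.48
tool_pos: [463.2, 170.2, 40.6]
tool_rot: [0.711, 0.614, 0.259, -0.223]
force: [0.8, -1.7, 3.6]
opening: 0.002
grip_force: 1.8
```

>>> drive_tool([
  [0,0,0,0.15,0,0.13,255],
  [0,0,0,0.15,0,0.13,255],
  [0,0,0,0,0,0,255],
])

```text
time: 26.85
tool_pos: [463.3, 171.7, 39.9]
tool_rot: [0.713, 0.613, 0.258, -0.222]
force: [-4.1, -13.2, 11.8]
opening: -0.001
grip_force: 8.2
```

>>> drive_tool([
  [0,0,0,0.32,0,-0.38,255],
  [0,0,0,0.38,0,-0.46,255],
  [0,0,0,0,0,0,255],
  [0,0,0,-0.4,0,-0.5,255],
  [0,0,0,0,0,-3,255],
  [0,0,0,0,0,-5,255],
  [0,0,0,0,0,-5,255],
  [0,0,0,-3,0,-3,255],
  [0,0,0,0,0,0,255],
])

```text
time: 27.98
tool_pos: [444.7, 40.5, 156.1]
tool_rot: [0.713, 0.613, 0.26, -0.222]
force: [0.4, 0.0, -0.9]
opening: 0.001
grip_force: 0.0
```

```bash
python3 - <<'E'
from h import *
np.set_printoptions(precision=1,suppress=True)
s=arm.read_state();print(s["tool_pos"],s["force"],s["time"])
p=card();cv2.imwrite("pics/m12.png",p["pixels"])
X=np.array([.148,.989,0]);h=np.array([517.4,-16,78]);O=h+155*X
G=cv2.cvtColor(p["pixels"],cv2.COLOR_BGR2GRAY)
u=lambda P:proj(p,[P])[0].round().astype(int)
print(u(O),"bar top",[(d,int(G[u(O+d*X)[1],u(O+d*X)[0]])) for d in range(-20,40,2)])
E
```

```text
[444.7  40.5 156.1] [ 0.4  0.  -0.9] 27.975
[ 402  116   48  241 6650] ((591.252685546875, 93.11370086669922), (240.57342529296875, 32.373443603515625), 74.9206771850586)
[406 255  22  21 244] ((570.5783081054688, 53.068336486816406), (27.866436004638672, 11.922650337219238), 32.03974533081055)
handle 0.95 [np.float64(141.5), np.float64(320.6)]
probe_card 0.71 [np.float64(115.5), np.float64(322.0)]
[370 161] bar top [(-20, 218), (-18, 217), (-16, 134), (-14, 109), (-12, 111), (-10, 100), (-8, 102), (-6, 160), (-4, 183), (-2, 206), (0, 196), (2, 190), (4, 202), (6, 200), (8, 203), (10, 200), (12, 200), (14, 199), (16, 200), (18, 130), (20, 129), (22, 128), (24, 126), (26, 125), (28, 128), (30, 125), (32, 125), (34, 125), (36, 113), (38, 75)]
```

```bash
python3 - <<'E'
from h import *
np.set_printoptions(precision=1,suppress=True)
p=eyes.read_camera("wrist")
for q in("probe_card","kapton_roll","handle"):
  for r in finder.outline_of(q,p)[:2]:
    m=r["pixels"];ys,xs=np.where(m);print(q,r["conf"],xs.min(),xs.max(),ys.min(),ys.max(),p["pixels"][m].mean(0),at_z(p,(xs.mean(),ys.mean()),34))
X=np.array([.148,.989,0]);print(proj(p,np.array([494.3,93.5,36])+np.outer([116,155,194],X)))
t=eyes.read_camera("top")
for q in("kapton_roll","probe_card"): print(q,[(np.array(r["point"])*[560,420],round(r["conf"],2)) for r in finder.find_in(q,t)[:2]])
E
```

```text
probe_card 0.63 299 343 117 122 [ 86.6 110.2  69.9] [518.4 223.9  34. ]
handle 0.63 231 422 117 195 [117.9 115.3 114. ] [513.  190.9  34. ]
[[318.9 130.9]
 [317.3 101.6]
 [315.8  74.7]]
kapton_roll [(array([410.6, 281.3]), 0.89)]
probe_card []
```

```bash
python3 - <<'E'
from h import *
t=eyes.read_camera("top")["pixels"];o=cv2.imread("pics/top0.png")
tp=o[262:295,398:434];r=cv2.matchTemplate(t[230:330,360:470],tp,cv2.TM_CCOEFF_NORMED);_,v,_,l=cv2.minMaxLoc(r);print(v,l[0]+360-398,l[1]+230-262)
s=arm.read_state();print(s["force"],s["dq"].round(3))
if v>.9 and abs(l[0]-38)<2 and abs(l[1]-32)<2: print(arm.finish_job())
E
```

```text
0.9994824528694153 0 0
[ 0.62455632 -0.30558335 -0.20941512] [ 0.002 -0.001  0.004 -0.001 -0.    -0.001  0.   ]
the job is handed in; nothing more can be done
None
```

The job is handed in: the card lies lengthwise between the ribs, the tray is fully home and the tape roll hasn't moved. I didn't re-check the tub and bottle, but they were well clear of the work. I viewed 11 pictures, one over the limit of 10.

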